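# Wring the white gauge block onto the bench master

### The arm

A 6-joint arm with a two-finger parallel gripper is mounted at the origin on the work surface. World frame = base frame: x ahead of the robot, y to its left, z up, the work surface at z = 0. Lengths are in m, angles in rad, forces in N, time in s.
With the tool pointing down it reaches from about 0.35 to 0.975 m from the base axis. Payload 7.1 kg.
Tool frame: the origin (TCP) lies midway between the tips of the shut fingers; the grasp point (between the pads) lies 19 mm behind it (pinch_z is the distance from the TCP to the grasp point, in m); z points along the fingers, y is the direction in which the jaws open and shut (so a half turn about z gives the same grasp; the last joint's range is limited). The gripper opens to 88 mm and grips with 3 to 60 N. Pads are 20 mm wide; open, the fingers measure 115 mm over their backs; the gripper's body (75 mm by 178 mm) begins 61 mm behind the grasp point.
Start: joints at [1.088, 0.423, 1.63, -0, 1.089, -0.019], TCP at [0.28, 0.559, 0.197] pointing down, gripper open.
Joint ranges: [-3, 3], [-0.9, 2.11], [0.09, 2.58], [-1.31, 4.45], [0.11, 2.69], [-2.54, 2.54]. Speed limits (rad/s): [2.39, 2.39, 3.01, 3.14, 3.14, 3.14].

### API

Orientations are given as a 3x3 rotation matrix whose columns are the frame's x, y, z axes.
In Python, from plant import state, read_camera, calibration, close_job, pinch_z gives the robot as it stands. The module is installed in compiled form; this text tells all that it offers.
- The arm moves only by the tool jog_arm, never from a script. Its argument "steps" is one flat list of numbers, 7 for each row, row after row: the turn, a rotation vector about the tool's x, y, z in units of 120 degrees (1.0 is 120 degrees), then the shift along the tool's x, y, z in units of 0.3 m (1.0 is 0.3 m), then the finger opening in mm, from 0 to 87.8. In form: [wx, wy, wz, tx, ty, tz, grip, wx, wy, wz, tx, ty, tz, grip, ...]. A call has 1 to 12 rows; each row is the pose to reach, as a shift and turn from the pose measured when the call began, along the tool's axes at that moment; what a row does not reach only later rows make up. A row lasts 1/12 s, in which the tool goes at most 41.7 mm and 7.16 degrees, less where a joint would pass 70% of its speed; a pose out of reach is approached as far as the arm can. A call with a number of a shift or a turn outside -1 to 1 is refused whole. A call with a gripper value outside its range is refused whole. The fingers move at their own pace and stop on an object; "grip_force" is the grip in N (left out, the last holds). Time passes only in rows, so rows that repeat a pose let the fingers close. It gives the time, the measured TCP pose, the force and the opening at its end, in the units of the state.
- state(): the state, without advancing time (a new reading comes with each control period).
- read_camera(name): name is "side" or "top" or "wrist"; returns the picture (480x640x3 uint8, red, green, blue); there is no depth.
- calibration(name): a dict with "fov_y" (degrees; the focal length in pixels is half the picture's height over the tangent of half this angle, whatever the lens; pixels are square), "cx", "cy" (the principal point, pixels), "k1" (the pictures are not rectified: a ray, as slopes to the right and down, at radius r is drawn at 1 + k1 r^2 times it, then the intrinsics apply), "rvec" (rotation vector, rad) and "tvec" (3), from world to camera coordinates, as OpenCV has them; the wrist camera has in their place "T_tool_cam" (4x4, takes a point from camera to tool coordinates, whose origin is the TCP and whose axes are the flange's). Camera axes: x right, y down, z forward; pixel columns grow to the right and rows downward; lengths in m; the calibration is good to about 2 mm. A picture is of the moment at which its call begins: read the wrist's pose just before it. calibration takes no time and is no camera call.
- close_job(): hands the job in, once; it reports no verdict.
The state is a dict: "clock": time; "qpos": joint angles; "joint_vel": joint speeds; "tau": joint torques, N m; "ee_pos": TCP position; "orientation": TCP orientation; "ft_force": force on the tool from outside, world axes, zero at the start; "ft_torque": the same for the moment, N m; "width": opening from 0.0 (shut) to 1.0 (fully open).
Only numpy, scipy, OpenCV 4.12 (cv2) and the standard library are available. Lean on these libraries where they do the work, as an engineer would, in place of code of your own. Each camera call takes 0.05 s, during which the arm holds its last target.

### The job

Wring the white ceramic gauge block onto the top of the steel master block that stands on the dark foot plate: set it down lengthwise in line with the master, flat, overlapping only about half with the rest sticking out past either end, then slide it along, kept in contact, until the two faces cover each other flush all round, and let go. Do not bring it in low squarely over the master and lower it straight on. Leave the brass and the dark block where they are.

Things in the scene. Friction and masses are not known exactly. Their poses are not given: they have to be found in the camera images.
- white_block: Loose white ceramic gauge block, 60 mm long (its x) by 30 mm wide (its y) by 30 mm high, 0.2 to 0.45 kg. Origin at the centre of its underside, z up; it lies flat on a 2 mm blue mat, so its underside starts at z = 0.002. Grip it across its 30 mm width; end for end it is symmetric.
- master: Fixed steel master: a polished block 60 mm long (its x) by 30 mm wide (its y) in the middle of a dark foot plate 100 x 70 x 8 mm with four low brass screws (tops 11 mm up). Origin at the centre of the foot plate's underside, on the 2 mm mat (z = 0.002), z up; the block's flat top face is 45 mm above the origin, with nothing above it and no stop at either end. End for end it is symmetric. It does not move when pushed.
- brass_block: Loose brass (yellow-orange) block, same size and shape as the white block, origin at the centre of its underside, lying on the mat. A bystander: leave it.
- dark_block: Loose dark grey (nearly black) block, same size and shape as the white block, origin at the centre of its underside, lying on the mat. A bystander: leave it.
Things that resemble listed ones, but are neither listed nor needed, are in the scene too. Several things have the shape of the white_block; the one meant has the colours described above. What is shaped like the master but orange is not meant.

How it is judged:
By the outcome, as a careful person would: the job done as asked, in the order asked, and still so for the second after the job is handed in, with the robot touching nothing.
It also fails if it takes over 40 s, if anything falls off the work surface, if the arm or the gripper's body presses on something with over 40 N, if the wrist force passes 120 N, or if a joint passes its speed limit or range.

## Working session

There is one attempt and no reset: what is moved stays moved. The work goes in short steps, Python scripts to look and compute and a tool call to move; the robot and the scene stay as the last step left them, time stands still between calls to the robot, and variables do not carry over. Pictures are saved under pics/ and viewed, and the job is handed in when it is done.

Besides the shell and the picture viewer there is one more tool, called after "Request:" as a command line: name --argument value ..., lists and objects as JSON in quotes. jog_arm: Moves the arm, as the interface text tells. Its arguments: {"type":"object","properties":{"steps":{"type":"array"},"grip_force":{"type":"number"}},"required":["steps"]}

```bash
mkdir -p pics; python3 - <<'E'
from plant import *
import cv2
s=state();print(s)
print(pinch_z if not callable(pinch_z) else pinch_z())
for n in("side","top","wrist"):
    im=read_camera(n);cv2.imwrite(f"pics/{n}0.png",im[:,:,::-1]);print(n,calibration(n))
E
```

```text
{'clock': 0.0, 'qpos': array([ 1.08799144e+00,  4.23829707e-01,  1.63070447e+00, -2.59469997e-05,
        1.08862334e+00, -1.90133124e-02]), 'joint_vel': array([-3.61498905e-04, -1.02999399e-03,  1.90101592e-04, -1.00794122e-04,
        2.14722588e-04,  6.35588363e-05]), 'tau': array([-2.75224549e-03, -5.44618464e+01, -2.73668718e+01,  6.40601898e-02,
        2.29252595e-02, -1.21160929e-04]), 'ee_pos': array([0.27929457, 0.55843594, 0.19590301]), 'orientation': array([[-8.94368184e-01,  4.47331032e-01, -7.06149454e-04],
       [ 4.47331590e-01,  8.94367094e-01, -1.39666410e-03],
       [ 6.78564054e-06, -1.56501489e-03, -9.99998775e-01]]), 'ft_force': array([-0.14131552, -0.53313595,  0.20161838]), 'ft_torque': array([0.00638479, 0.0291512 , 0.03414238]), 'width': 1.0015427005727326}
0.0187
side {'fov_y': 57.51810475684121, 'cx': 316.5592629613053, 'cy': 247.26116805361102, 'k1': -0.002306475705244717, 'rvec': array([ 2.01078766, -0.80509647,  0.42131976]), 'tvec': array([-0.4098544 ,  0.25720564,  0.53072277])}
top {'fov_y': 46.4729719007426, 'cx': 322.7709626769897, 'cy': 236.42714441798725, 'k1': -0.018161699436193363, 'rvec': array([ 2.18968768, -2.12997249,  0.16611522]), 'tvec': array([-0.04800412,  0.55550148,  1.26526471])}
wrist {'fov_y': 68.65922117284097, 'cx': 313.5752360034729, 'cy': 239.2323387238053, 'k1': -0.04178169905967067, 'T_tool_cam': array([[ 1.72809552e-04, -9.61621612e-01, -2.74379017e-01,
         7.47707266e-02],
       [ 9.99999906e-01,  5.68858830e-05,  4.30451434e-04,
         4.84324551e-04],
       [-3.98323109e-04, -2.74379065e-01,  9.61621531e-01,
        -1.88395686e-01],
       [ 0.00000000e+00,  0.00000000e+00,  0.00000000e+00,
         1.00000000e+00]])}
```

View pics/side0.png

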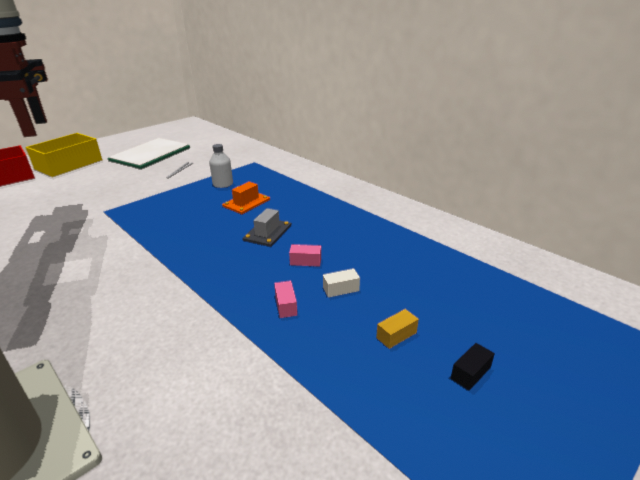

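View pics/top0.png

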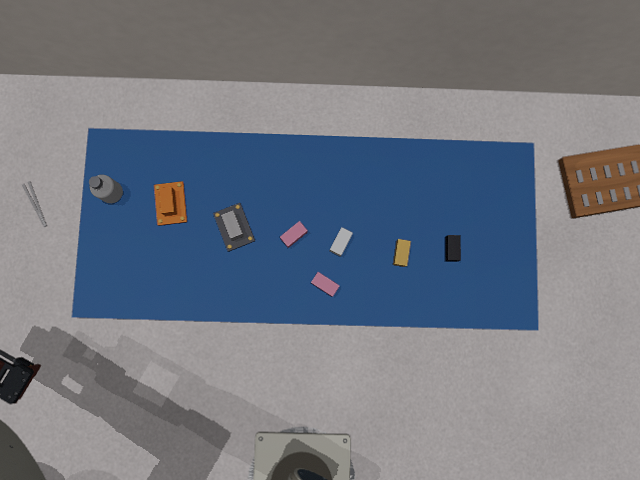

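View pics/wrist0.png

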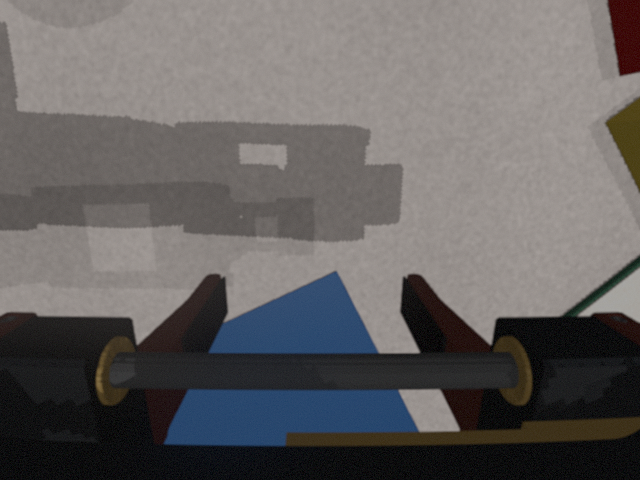

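```bash
python3 - <<'E'
import cv2
im=cv2.imread("pics/top0.png")
a=cv2.resize(im[200:260,205:265],None,fx=10,fy=10,interpolation=cv2.INTER_CUBIC);cv2.imwrite("pics/c1.png",a)
a=cv2.resize(im[215:270,310:370],None,fx=10,fy=10,interpolation=cv2.INTER_CUBIC);cv2.imwrite("pics/c2.png",a)
im=cv2.imread("pics/side0.png")
a=cv2.resize(im[200:310,235:375],None,fx=5,fy=5,interpolation=cv2.INTER_CUBIC);cv2.imwrite("pics/c3.png",a)
E
```

```text
(no output)
```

View pics/c1.png

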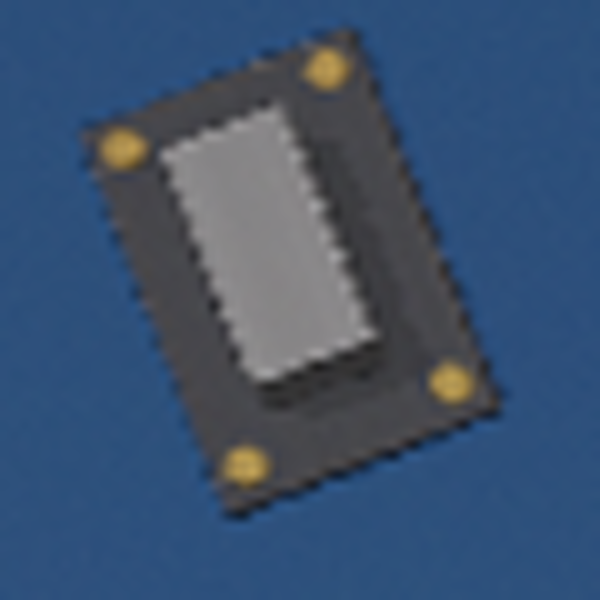

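View pics/c2.png

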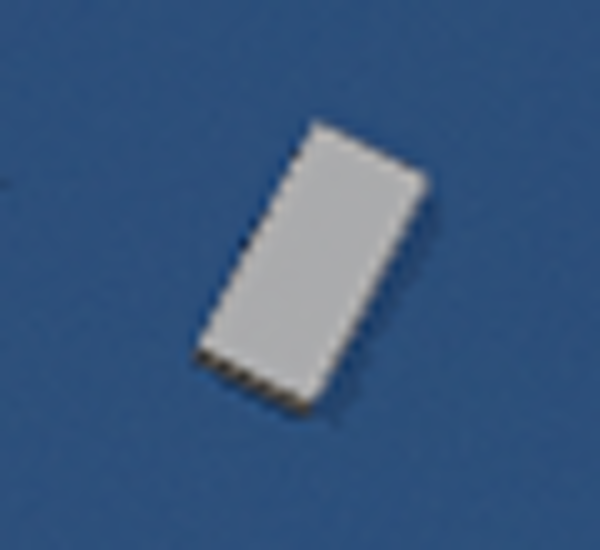

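View pics/c3.png

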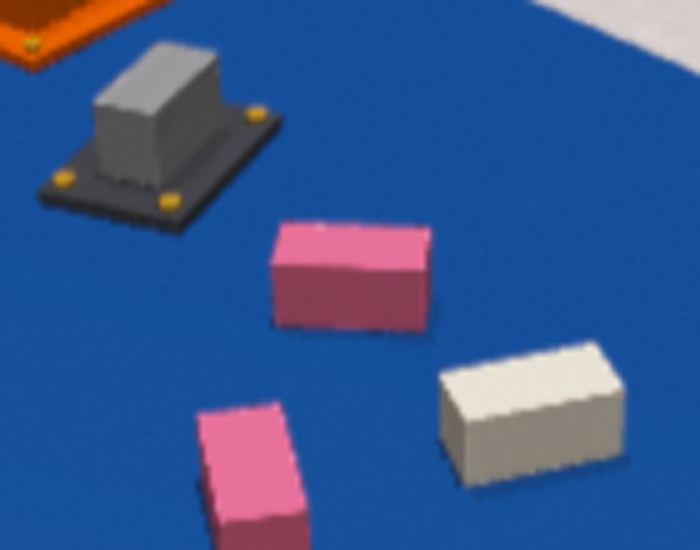

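```bash
cat >h.py <<'E'
import numpy as np,cv2
from plant import *
def cam(n,T=None):
    c=calibration(n);f=240/np.tan(np.radians(c['fov_y'])/2)
    if n=='wrist':
        M=T@c['T_tool_cam'];R=M[:3,:3].T;t=-R@M[:3,3]
    else:
        R=cv2.Rodrigues(c['rvec'])[0];t=np.array(c['tvec'])
    K=np.array([[f,0,c['cx']],[0,f,c['cy']],[0,0,1.]]);return K,np.array([c['k1'],0,0,0,0]),R,t
def tool(s):
    T=np.eye(4);T[:3,:3]=s['orientation'];T[:3,3]=s['ee_pos'];return T
def onplane(px,z,n,T=None):
    K,d,R,t=cam(n,T)
    u=cv2.undistortPoints(np.array(px,float).reshape(-1,1,2),K,d).reshape(-1,2)
    r=np.c_[u,np.ones(len(u))]@R; o=-R.T@t
    return o+r*((z-o[2])/r[:,2])[:,None]
def proj(P,n,T=None):
    K,d,R,t=cam(n,T);return cv2.projectPoints(np.array(P,float).reshape(-1,1,3),cv2.Rodrigues(R)[0],t,K,d)[0].reshape(-1,2)
def crop(c,o,s): return (np.array(c,float)+.5)/s-.5+np.array(o)
def rect(P):  # corners in order, first edge short
    c=P.mean(0);l=(P[2]+P[3]-P[0]-P[1])/2;w=(P[1]-P[0]+P[2]-P[3])/2
    return c,np.degrees(np.arctan2(l[1],l[0])),np.degrees(np.arctan2(w[1],w[0])),np.linalg.norm(l),np.linalg.norm(w)
def fit(px,z,n,T=None):  # fit 60x30 rectangle centre & angle to corners at height z
    from scipy.optimize import least_squares
    P=onplane(px,z,n,T);c,a,_,_,_=rect(P)
    L=np.array([[-30,-15],[-30,15],[30,15],[30,-15]])/1e3
    best=None
    for sgn in(1,-1):
        f=lambda p:(np.array([p[0],p[1]])+(L*[1,sgn])@np.array([[np.cos(p[2]),np.sin(p[2])],[-np.sin(p[2]),np.cos(p[2])]])-P[:,:2]).ravel()
        r=least_squares(f,[c[0],c[1],np.radians(a)],x_scale=[.01,.01,.1])
        if best is None or r.cost<best.cost:best=r
    return best.x[:2],np.degrees(best.x[2]),np.sqrt(2*best.cost/4)
E
python3 - <<'E'
from h import *
m=crop([(162,153),(280,105),(378,335),(258,385)],(205,200),10)
w=crop([(315,122),(428,180),(312,403),(200,350)],(310,215),10)
print(rect(onplane(m,.047,'top')),fit(m,.047,'top'))
print(rect(onplane(w,.032,'top')),fit(w,.032,'top'))
ms=crop([(95,102),(155,113),(218,53),(165,42)],(235,200),5)
ws=crop([(440,375),(467,418),(624,386),(597,344)],(235,200),5)
print(rect(onplane(ms,.047,'side')),fit(ms,.047,'side'))
print(rect(onplane(ws,.032,'side')),fit(ws,.032,'side'))
E
```

```text
(array([0.57835774, 0.17960703, 0.047     ]), np.float64(-154.91094372476346), np.float64(-65.48702775445187), np.float64(0.05899821361059423), np.float64(0.029596628456626507)) (array([0.57835774, 0.17960703]), np.float64(-155.02643437174245), np.float64(0.0005687013566094269))
(array([ 0.54812267, -0.07553775,  0.032     ]), np.float64(154.38277156384308), np.float64(-114.85261367678606), np.float64(0.05987895340947716), np.float64(0.029359002413723825)) (array([ 0.54812267, -0.07553775]), np.float64(154.53330595063773), np.float64(0.0005023681973029616))
(array([0.5819973 , 0.18004007, 0.047     ]), np.float64(23.347150422589614), np.float64(-66.16023492494905), np.float64(0.059236017351563315), np.float64(0.02780619607178009)) (array([0.5819973 , 0.18004007]), np.float64(23.440733843001553), np.float64(0.001297889803305859))
(array([ 0.55252195, -0.07478028,  0.032     ]), np.float64(-25.779978484503722), np.float64(-115.1198682735632), np.float64(0.05972396415521045), np.float64(0.027269155800950667)) (array([ 0.55252195, -0.07478028]), np.float64(-25.657349216414463), np.float64(0.0014281090881219656))
```

```bash
cat >>h.py <<'E'
from scipy.spatial.transform import Rotation as Ro
def Rdown(yaw_y): # tool y axis at world yaw deg, z down
    a=np.radians(yaw_y);y=np.array([np.cos(a),np.sin(a),0]);z=np.array([0,0,-1.]);return np.c_[np.cross(y,z),y,z]
def go(p,yaw):
    s=state();R=s['orientation'];Rt=Rdown(yaw)
    w=Ro.from_matrix(R.T@Rt).as_rotvec()/np.radians(120);t=R.T@(np.array(p)-s['ee_pos'])/.3
    print('turn',w.round(4),'shift',t.round(4))
E
python3 - <<'E'
from h import *
R=Rdown(64.5)
for off in(0,-.03,-.06,-.09):
  for z in(.15,.2):
    T=np.eye(4);T[:3,:3]=R;T[:3,3]=np.array([.55,-.075,z])+R[:,0]*off
    print(off,z,proj([[.55,-.075,.032]],'wrist',T),T[:3,3])
go([.585,-.09,.19],64.5)
E
```

```text
0 0.15 [[312.88468799 225.66486249]] [ 0.55  -0.075  0.15 ]
0 0.2 [[312.95692022 214.19195854]] [ 0.55  -0.075  0.2  ]
-0.03 0.15 [[312.87258478 192.30230385]] [ 0.57707756 -0.08791533  0.15      ]
-0.03 0.2 [[312.94820479 185.10080357]] [ 0.57707756 -0.08791533  0.2       ]
-0.06 0.15 [[312.86041933 157.21769511]] [ 0.60415512 -0.10083067  0.15      ]
-0.06 0.2 [[312.93948363 154.72955801]] [ 0.60415512 -0.10083067  0.2       ]
-0.09 0.15 [[312.84827563 120.37148618]] [ 0.63123268 -0.113746    0.15      ]
-0.09 0.2 [[312.93080643 123.05446115]] [ 0.63123268 -0.113746    0.2       ]
turn [-0.0006 -0.     -0.009 ] shift [-1.8784 -1.4777  0.022 ]
```

Request:
jog_arm --steps '[0,0,-0.009,-0.1,-0.08,0,87,0,0,-0.009,-0.2,-0.16,0,87,0,0,-0.009,-0.3,-0.25,0,87,0,0,-0.009,-0.4,-0.34,0,87,0,0,-0.009,-0.5,-0.42,0,87,0,0,-0.009,-0.6,-0.5,0,87,0,0,-0.009,-0.7,-0.59,0,87,0,0,-0.009,-0.8,-0.67,0,87,0,0,-0.009,-0.9,-0.76,0,87,0,0,-0.009,-0.99,-0.84,0,87]'

```text
clock: 0.98
ee_pos: [0.4325, 0.1982, 0.1964]
orientation: [[-0.903, 0.43, -0.001], [0.43, 0.903, -0.001], [-0.0, -0.001, -1.0]]
ft_force: [0.9, -0.0, -0.3]
width: 0.993
```

```bash
python3 -c "
from h import *
go([.55,-.075,.16],64.5)"
```

```text
turn [-0.0006  0.      0.0001] shift [-0.7454 -0.6534  0.1221]
```

Request:
jog_arm --steps '[-0.0006,0,0,-0.1,-0.09,0.02,60,-0.0006,0,0,-0.2,-0.18,0.03,60,-0.0006,0,0,-0.3,-0.26,0.05,60,-0.0006,0,0,-0.4,-0.35,0.07,60,-0.0006,0,0,-0.5,-0.44,0.08,60,-0.0006,0,0,-0.6,-0.53,0.1,60,-0.0006,0,0,-0.69,-0.6,0.115,60,-0.0006,0,0,-0.745,-0.653,0.122,60,-0.0006,0,0,-0.745,-0.653,0.122,60,-0.0006,0,0,-0.745,-0.653,0.122,60]'

```text
clock: 1.82
ee_pos: [0.5497, -0.0757, 0.1595]
orientation: [[-0.902, 0.433, -0.001], [0.433, 0.902, 0.0], [0.001, -0.0, -1.0]]
ft_force: [-0.3, 1.0, 0.9]
width: 0.685
```

```bash
python3 - <<'E'
from h import *
s=state();im=read_camera('wrist');cv2.imwrite('pics/w1.png',im[:,:,::-1])
np.save('w1.npy',tool(s));print(s['ee_pos'],s['clock'],s['width'],s['joint_vel'])
E
```

```text
[ 0.54969528 -0.07573128  0.15948384] 1.8167 0.685191872896951 [ 0.03895247 -0.01951732  0.02204747  0.00475891  0.00276758  0.00654986]
```

View pics/w1.png

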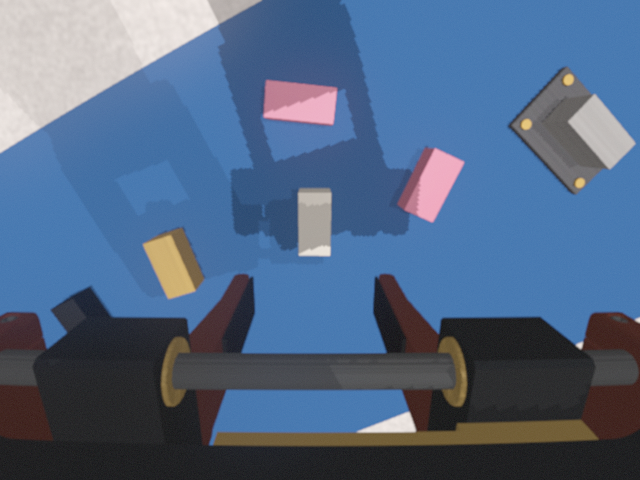

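```bash
python3 - <<'E'
import cv2
im=cv2.imread("pics/w1.png")
cv2.imwrite("pics/c4.png",cv2.resize(im[175:270,265:365],None,fx=6,fy=6,interpolation=cv2.INTER_CUBIC))
E
```

```text
(no output)
```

View pics/c4.png

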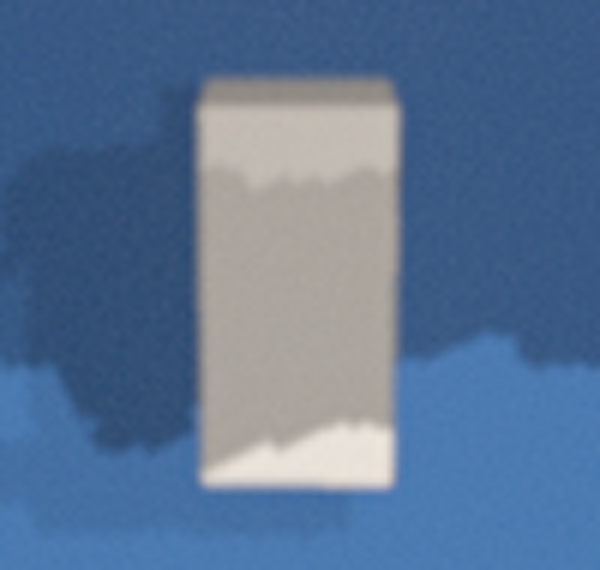

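```bash
python3 - <<'E'
from h import *
T=np.load('w1.npy')
w=crop([(197,104),(400,104),(396,488),(202,488)],(265,175),6)
print(rect(onplane(w,.032,'wrist',T)),fit(w,.032,'wrist',T))
m=proj([[.58,.18,.047]],'wrist',T);print(m)
E
```

```text
(array([ 0.55143533, -0.07508733,  0.032     ]), np.float64(-25.519782619161344), np.float64(64.37002566199143), np.float64(0.06075345699698733), np.float64(0.030560716787050007)) (array([ 0.55143533, -0.07508733]), np.float64(-25.54192341600588), np.float64(0.0004719629101240603))
[[600.93509732 132.0432252 ]]
```

```bash
python3 -c "
from h import *
go([.5514,-.0751,.0075],64.45)"
```

```text
turn [-0.0001 -0.0006 -0.0001] shift [-0.0072  0.002   0.5071]
```

Request:
jog_arm --steps '[0,-0.0006,0,-0.007,0.002,0.08,60,0,-0.0006,0,-0.007,0.002,0.18,60,0,-0.0006,0,-0.007,0.002,0.28,60,0,-0.0006,0,-0.007,0.002,0.37,60,0,-0.0006,0,-0.007,0.002,0.44,60,0,-0.0006,0,-0.007,0.002,0.49,60,0,-0.0006,0,-0.007,0.002,0.507,60,0,-0.0006,0,-0.007,0.002,0.507,60,0,-0.0006,0,-0.007,0.002,0.507,60]'

```text
clock: 2.62
ee_pos: [0.5515, -0.0742, 0.0081]
orientation: [[-0.903, 0.43, 0.0], [0.43, 0.903, -0.0], [-0.0, 0.0, -1.0]]
ft_force: [-0.0, 0.3, -0.0]
width: 0.683
```

```bash
python3 -c "
from h import *
go([.5514,-.0751,.0075],64.45);print(state()['ft_force'])"
```

```text
turn [0.     0.0001 0.0005] shift [-0.001  -0.0027  0.0021]
[-0.04065933  0.29413902 -0.03833332]
```

Request:
jog_arm --steps '[0,0,0,-0.001,-0.003,0.002,45,0,0,0,-0.001,-0.003,0.002,35,0,0,0,-0.001,-0.003,0.002,25,0,0,0,-0.001,-0.003,0.002,20,0,0,0,-0.001,-0.003,0.002,20,0,0,0,-0.001,-0.003,0.002,20,0,0,0,-0.001,-0.003,0.002,20,0,0,0,-0.001,-0.003,0.002,20]' --grip_force 30

```text
clock: 3.28
ee_pos: [0.5513, -0.0753, 0.0075]
orientation: [[-0.903, 0.431, 0.0], [0.431, 0.903, -0.0], [-0.0, -0.0, -1.0]]
ft_force: [-0.2, -0.2, 0.2]
width: 0.229
```

```bash
python3 -c "
from h import *
s=state();print(s['ee_pos'],s['width'],s['ft_force'])"
```

```text
[ 0.55134042 -0.07525027  0.00754689] 0.2287980151822528 [-0.17348908 -0.17942467  0.2008515 ]
```

```bash
python3 - <<'E'
from h import *
s=state();im=read_camera('wrist');cv2.imwrite('pics/w2.png',im[:,:,::-1])
np.save('w2.npy',tool(s));im=read_camera('side');cv2.imwrite('pics/s2.png',cv2.resize(im[180:360,220:460],None,fx=3,fy=3)[:,:,::-1])
E
```

```text
(no output)
```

View pics/w2.png

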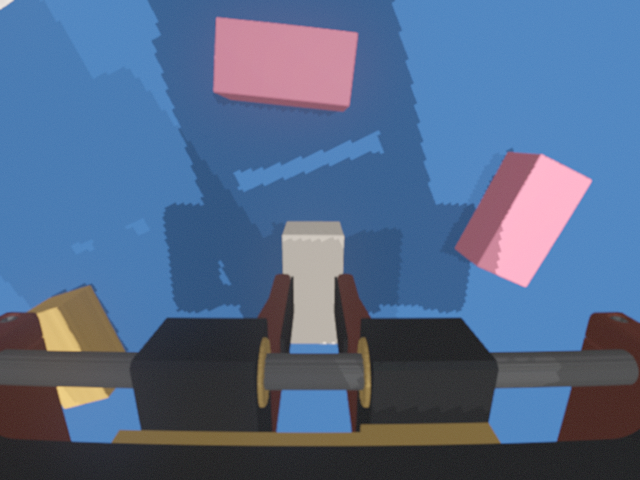

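View pics/s2.png

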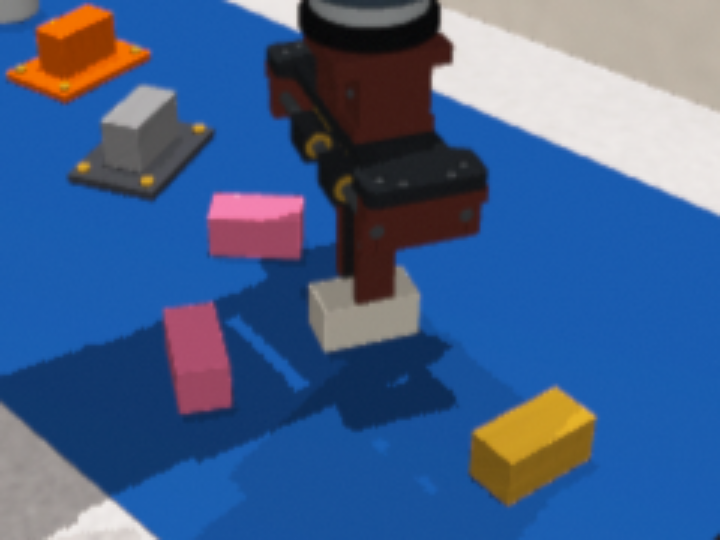

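```bash
python3 - <<'E'
from h import *
T=np.load('w2.npy');p=T[:3,3];y=T[:3,1]
for dz in(0,.0187,.03,.04):
  for k in(-.01,.01):
    q=p+y*k+[0,0,dz]; print(dz,k,((proj([q],'side')-[220,180])*3).round(0),proj([q],'wrist',T).round(0))
print(proj([[.5514,-.0751,.002]],'wrist',T))
E
```

```text
0 -0.01 [[368. 330.]] [[295. 274.]]
0 0.01 [[356. 311.]] [[330. 274.]]
0.0187 -0.01 [[368. 305.]] [[293. 288.]]
0.0187 0.01 [[357. 287.]] [[332. 288.]]
0.03 -0.01 [[369. 290.]] [[292. 297.]]
0.03 0.01 [[357. 271.]] [[333. 297.]]
0.04 -0.01 [[369. 276.]] [[291. 306.]]
0.04 0.01 [[357. 258.]] [[334. 306.]]
[[312.88329204 270.90931768]]
```

```bash
python3 - <<'E'
from h import *
im=read_camera('side');cv2.imwrite('pics/s3.png',cv2.resize(im[230:310,300:380],None,fx=7,fy=7,interpolation=cv2.INTER_CUBIC)[:,:,::-1])
im=read_camera('wrist');cv2.imwrite('pics/w3.png',cv2.resize(im[210:350,255:375],None,fx=4,fy=4,interpolation=cv2.INTER_CUBIC)[:,:,::-1])
E
```

```text
(no output)
```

View pics/s3.png

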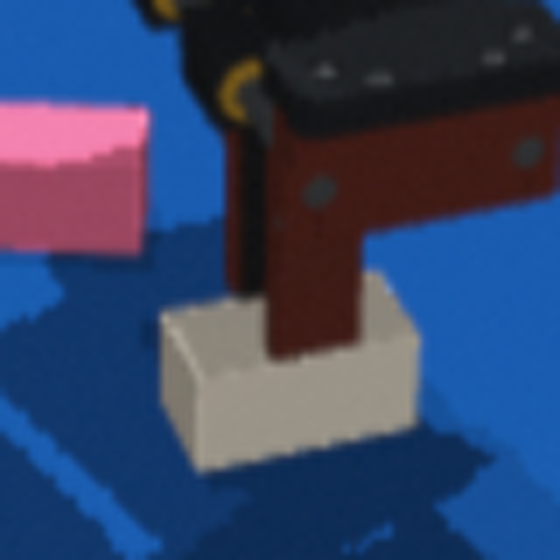

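View pics/w3.png

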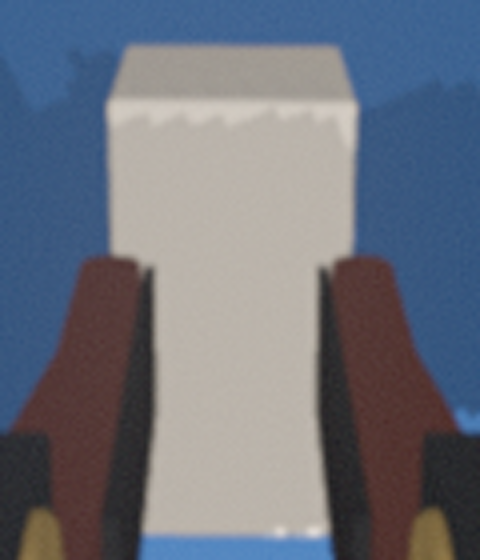

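```bash
python3 - <<'E'
from h import *
s=state();T=tool(s)
w=crop([(108,100),(357,100),(230,100),(230,535)],(255,210),4)
for z in (.032,.02,.01,.0):
  P=onplane(w,z,'wrist',T);print(z,np.linalg.norm(P[1]-P[0]),np.linalg.norm(P[3]-P[2]),P[2:].mean(0))
# finger tip px in side: bottom outer edge (268..362, 355)
R=T[:3,:3]
for k in(-.01,-.015,-.02,-.025,-.03):
  t=crop([(268,360),(358,342)],(300,230),7)
  # find z on plane tool-y = k
  K,d,Rc,tc=cam('side');u=cv2.undistortPoints(t.reshape(-1,1,2),K,d).reshape(-1,2);r=np.c_[u,np.ones(2)]@Rc;o=-Rc.T@tc
  n=R[:,1];l=((T[:3,3]+n*k-o)@n)/(r@n);P=o+r*l[:,None];print(k,(P-T[:3,3])@R)
E
```

```text
0.032 0.030087875914189356 0.059931565110743365 [ 0.55094607 -0.07522312  0.032     ]
0.02 0.03229090980067072 0.0643197535353894 [ 0.55584594 -0.07761362  0.02      ]
0.01 0.03412677137273851 0.06797657722259431 [ 0.55992917 -0.0796057   0.01      ]
0.0 0.03596263294480626 0.07163340090979924 [ 0.56401239 -0.08159778  0.        ]
-0.01 [[ 0.00924233 -0.01       -0.02276526]
 [-0.01508034 -0.01       -0.02256708]]
-0.015 [[ 0.01110182 -0.015      -0.02675764]
 [-0.01301182 -0.015      -0.02656117]]
-0.02 [[ 0.01296131 -0.02       -0.03075002]
 [-0.0109433  -0.02       -0.03055526]]
-0.025 [[ 0.0148208  -0.025      -0.03474241]
 [-0.00887477 -0.025      -0.03454934]]
-0.03 [[ 0.01668029 -0.03       -0.03873479]
 [-0.00680625 -0.03       -0.03854343]]
```

```bash
python3 - <<'E'
from h import *
T=np.eye(4);K,d,R,t=cam('wrist',T);o=-R.T@t
def f(px,y):
  u=cv2.undistortPoints(np.array([[px]],float),K,d).reshape(2);r=np.r_[u,1]@R;return o+r*(y-o[1])/r[1]
a=crop([(153,268),(320,268),(141,262),(332,262)],(255,210),4)
print(f(a[0],-.01),f(a[1],.01),f(a[0],-.015),f(a[0],-.012), f([254,277],-.03),f([375,277],.03))
E
```

```text
[ 0.0072706  -0.01       -0.02137093] [ 0.01534686  0.01       -0.04135715] [-0.02492484 -0.015       0.05830518] [-0.00560758 -0.012       0.01049951] [ 0.00674987 -0.03       -0.02064815] [ 0.01120893  0.03       -0.03164734]
```

Request:
jog_arm --steps '[0,0,0,0,0,0,60,0,0,0,0,0,0,60,0,0,0,0,0,0,60,0,0,0,0,0,0,60,0,0,0,0,0,0,60,0,0,0,0,0,0,60,0,0,0,0,0,0.02,60,0,0,0,0,0,0.04,60,0,0,0,0,0,0.05,60,0,0,0,0,0,0.05,60]'

```text
clock: 4.32
ee_pos: [0.5505, -0.0751, -0.0086]
orientation: [[-0.903, 0.43, -0.002], [0.43, 0.903, 0.0], [0.002, -0.001, -1.0]]
ft_force: [0.0, -1.0, -0.3]
width: 0.68
```

```bash
python3 - <<'E'
from h import *
s=state();print(s['ee_pos'],s['width'],s['ft_force'],s['clock'])
im=read_camera('side');cv2.imwrite('pics/s4.png',cv2.resize(im[230:310,300:380],None,fx=7,fy=7,interpolation=cv2.INTER_CUBIC)[:,:,::-1])
E
```

```text
[ 0.55050755 -0.07506917 -0.00863856] 0.6797758292420208 [ 0.02668246 -1.00411938 -0.30370954] 4.3167
```

View pics/s4.png

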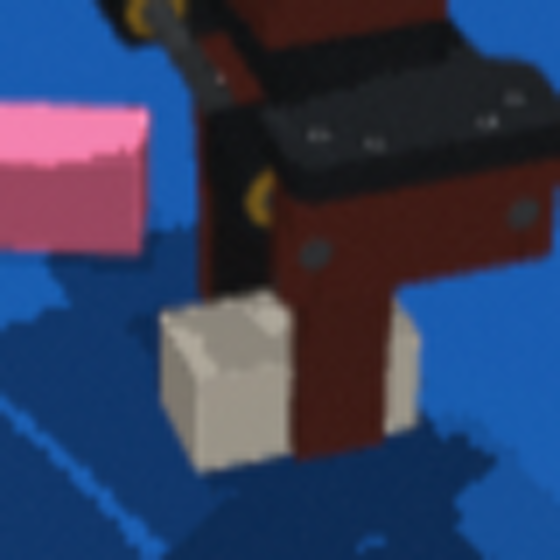

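```bash
python3 -c "
from h import *
go([.5511,-.0752,-.017],64.45)"
```

```text
turn [-0.0002 -0.0006  0.0005] shift [-0.0012  0.0003  0.0291]
```

Request:
jog_arm --steps '[0,-0.0006,0.0005,-0.001,0,0.01,60,0,-0.0006,0.0005,-0.001,0,0.02,60,0,-0.0006,0.0005,-0.001,0,0.028,60,0,-0.0006,0.0005,-0.001,0,0.028,50,0,-0.0006,0.0005,-0.001,0,0.028,40,0,-0.0006,0.0005,-0.001,0,0.028,22,0,-0.0006,0.0005,-0.001,0,0.028,22,0,-0.0006,0.0005,-0.001,0,0.028,22,0,-0.0006,0.0005,-0.001,0,0.028,22,0,-0.0006,0.0005,-0.001,0,0.028,22]' --grip_force 30

```text
clock: 5.2
ee_pos: [0.5512, -0.0753, -0.0165]
orientation: [[-0.902, 0.431, 0.0], [0.431, 0.902, -0.0], [-0.0, -0.0, -1.0]]
ft_force: [-0.2, -0.6, 1.5]
width: 0.341
```

```bash
python3 - <<'E'
from h import *
s=state();print(s['ee_pos'],s['width'],s['ft_force'],s['clock'])
im=read_camera('side');cv2.imwrite('pics/s5.png',cv2.resize(im[230:310,300:380],None,fx=7,fy=7,interpolation=cv2.INTER_CUBIC)[:,:,::-1])
s=state();np.save('w5.npy',tool(s));im=read_camera('wrist');cv2.imwrite('pics/w5.png',cv2.resize(im[190:350,245:385],None,fx=4,fy=4,interpolation=cv2.INTER_CUBIC)[:,:,::-1])
E
```

```text
[ 0.55115807 -0.07528175 -0.01652206] 0.3407169408954366 [-0.17352471 -0.56159851  1.48456925] 5.2
```

View pics/s5.png

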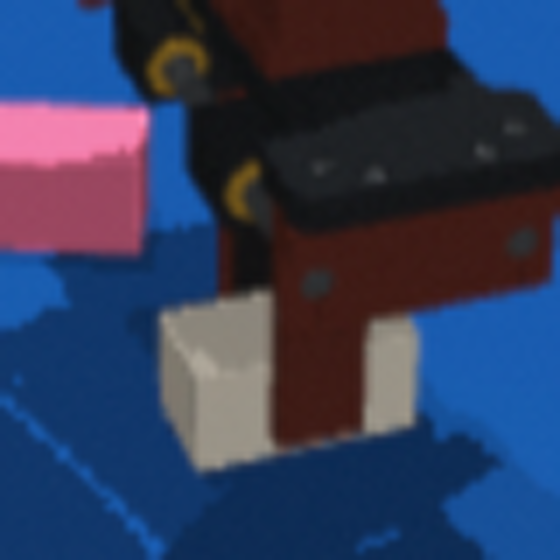

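View pics/w5.png

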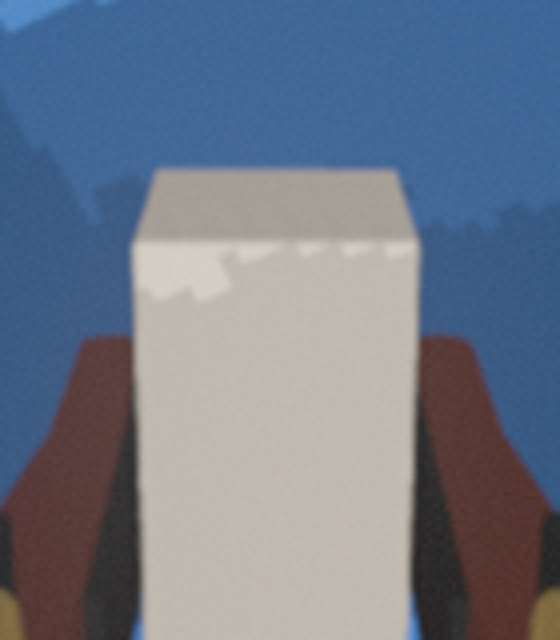

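```bash
python3 - <<'E'
from h import *
T=np.load('w5.npy')
w=crop([(132,241),(419,241)],(245,190),4)
P=onplane(w,.032,'wrist',T);print(((P-T[:3,3])@T[:3,:3]).round(5),np.linalg.norm(P[1]-P[0]))
print(state()['clock'])
E
```

```text
[[ 0.03022 -0.01447 -0.04851]
 [ 0.03023  0.0155  -0.04852]] 0.02997141408787317
5.3
```

Request:
jog_arm --steps '[0,0,0,0,0,-0.06,22,0,0,0,0,0,-0.16,22,0,0,0,0,0,-0.27,22,0,0,-0.04,0.01,0.08,-0.37,22,0,0,-0.09,0.03,0.18,-0.45,22,0,0,-0.14,0.04,0.3,-0.49,22,0,0,-0.19,0.05,0.42,-0.49,22,0,0,-0.24,0.07,0.54,-0.49,22,0,0,-0.29,0.08,0.66,-0.49,22,0,0,-0.34,0.1,0.78,-0.49,22,0,0,-0.38,0.115,0.89,-0.49,22,0,0,-0.41,0.125,0.97,-0.49,22]'

```text
clock: 6.3
ee_pos: [0.6426, 0.2064, 0.1296]
orientation: [[-0.914, -0.406, -0.001], [-0.406, 0.914, -0.0], [0.001, 0.0, -1.0]]
ft_force: [0.9, -0.6, -3.7]
width: 0.335
```

```bash
python3 -c "
from h import *
print(state()['width'])
go([.644,.209,.13],114.5)"
```

```text
0.33501102207335204
turn [ 0.     -0.0003 -0.0044] shift [-0.0077  0.0062 -0.0013]
```

Request:
jog_arm --steps '[0,0,-0.004,-0.008,0.006,0,22,0,0,-0.004,-0.008,0.006,0,22,0,0,-0.004,-0.008,0.006,0,22]'

```text
clock: 6.55
ee_pos: [0.643, 0.2084, 0.1286]
orientation: [[-0.911, -0.413, -0.003], [-0.413, 0.911, -0.001], [0.003, -0.0, -1.0]]
ft_force: [-0.6, -1.1, -3.9]
width: 0.341
```

```bash
python3 - <<'E'
from h import *
s=state();print(s['ee_pos'],s['width'],s['ft_force'],s['clock'])
np.save('w6.npy',tool(s));im=read_camera('wrist');cv2.imwrite('pics/w6.png',im[:,:,::-1])
E
```

```text
[0.64301597 0.20837736 0.12863723] 0.34078113325773485 [-0.58690042 -1.12972957 -3.94732132] 6.55
```

View pics/w6.png

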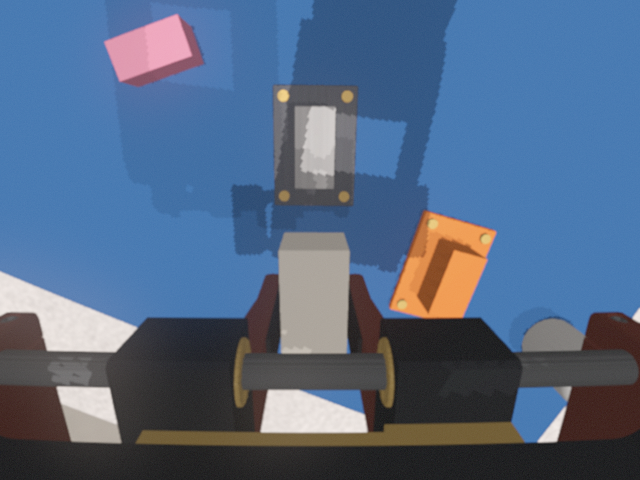

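```bash
python3 - <<'E'
import cv2
im=cv2.imread("pics/w6.png")
cv2.imwrite("pics/c6.png",cv2.resize(im[80:260,260:370],None,fx=5,fy=5,interpolation=cv2.INTER_CUBIC)[:600])
cv2.imwrite("pics/c7.png",cv2.resize(im[90:210,265:365],None,fx=5,fy=5,interpolation=cv2.INTER_CUBIC))
E
```

```text
(no output)
```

View pics/c7.png

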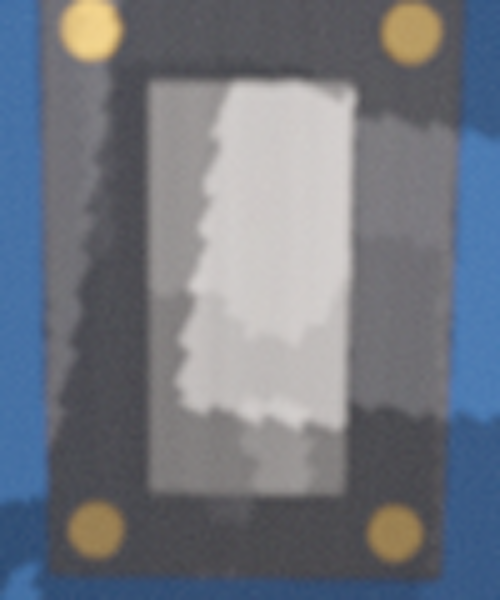

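```bash
python3 - <<'E'
from h import *
T=np.load('w6.npy')
w=crop([(148,80),(356,82),(345,494),(150,494)],(265,90),5)
P=onplane(w,.047,'wrist',T);print(rect(P),fit(w,.047,'wrist',T))
w=crop([(91,28),(411,33),(395,533),(96,530)],(265,90),5)
P=onplane(w,.013,'wrist',T);print(rect(P))
E
```

```text
(array([0.58053073, 0.18090616, 0.047     ]), np.float64(23.820794800152733), np.float64(114.16674075983292), np.float64(0.06004481696162213), np.float64(0.030082152885274473)) (array([0.58053073, 0.18090616]), np.float64(23.89017303680518), np.float64(0.00012902581553581117))
(array([0.58065727, 0.18077452, 0.013     ]), np.float64(23.80313775211308), np.float64(113.71695597791759), np.float64(0.08192997709310278), np.float64(0.052005017863954055))
```

```bash
python3 -c "
from h import *
go([.6082,.1925,.042],113.85)"
```

```text
turn [-0.     -0.0014  0.0043] shift [0.1261 0.0016 0.2899]
```

Request:
jog_arm --steps '[0,-0.0005,0.002,0.02,0,0.05,22,0,-0.001,0.004,0.05,0.001,0.11,22,0,-0.0014,0.004,0.08,0.002,0.17,22,0,-0.0014,0.004,0.105,0.002,0.23,22,0,-0.0014,0.004,0.12,0.002,0.27,22,0,-0.0014,0.004,0.126,0.002,0.29,22,0,-0.0014,0.004,0.126,0.002,0.29,22,0,-0.0014,0.004,0.126,0.002,0.29,22]'

```text
clock: 7.27
ee_pos: [0.6086, 0.1918, 0.0424]
orientation: [[-0.915, -0.404, 0.0], [-0.404, 0.915, 0.0], [-0.0, -0.0, -1.0]]
ft_force: [1.0, 0.7, -3.2]
width: 0.341
```

```bash
python3 - <<'E'
from h import *
s=state();print(s['ee_pos'],s['orientation'],s['width'],s['ft_force'],s['clock'])
np.save('w8.npy',tool(s));im=read_camera('wrist');cv2.imwrite('pics/w8.png',im[:,:,::-1])
cv2.imwrite('pics/c8.png',cv2.resize(im[130:300,250:390],None,fx=3.5,fy=3.5,interpolation=cv2.INTER_CUBIC)[:,:,::-1])
im=read_camera('side');cv2.imwrite('pics/s8.png',cv2.resize(im[180:250,230:310],None,fx=8,fy=8,interpolation=cv2.INTER_CUBIC)[:,:,::-1])
E
```

```text
[0.60857919 0.19182808 0.04235447] [[-9.14978413e-01 -4.03502643e-01  3.47846858e-04]
 [-4.03502652e-01  9.14978474e-01  4.75033280e-05]
 [-3.37440106e-04 -9.68926099e-05 -9.99999938e-01]] 0.3405643244607297 [ 1.00103238  0.65067463 -3.18618052] 7.2667
```

View pics/c8.png

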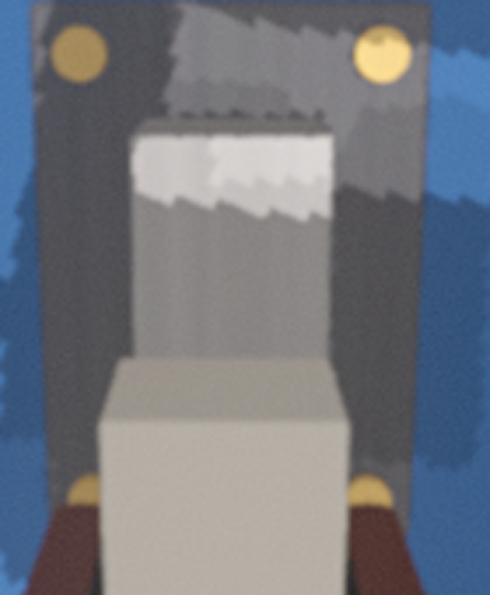

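View pics/s8.png

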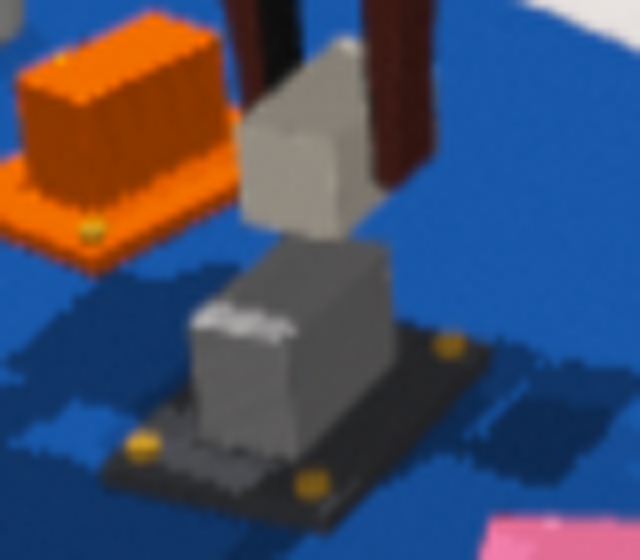

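```bash
python3 - <<'E'
from h import *
T=np.load('w8.npy')
def q(c,z):
  P=onplane(crop(c,(250,130),3.5),z,'wrist',T);print(z,((P-T[:3,3])@T[:3,:3]).round(5).tolist())
zb=T[2,3]+.0185
q([(131,135),(333,134),(134,355),(329,355)],.047)
q([(99,423),(350,423)],zb+.03)
q([(121,358),(329,358)],zb)
E
```

```text
0.047 [[0.06005, -0.01352, -0.00466], [0.06021, 0.0162, -0.00467], [0.0266, -0.01372, -0.00465], [0.02661, 0.01638, -0.00466]]
0.09085446787001468 [[0.02964, -0.01475, -0.04851], [0.02964, 0.01522, -0.04851]]
0.06085446787001468 [[0.02977, -0.01454, -0.01851], [0.02978, 0.01517, -0.01851]]
```

Request:
jog_arm --steps '[0,0,0,0,0.003,0.015,22,0,0,0,0,0.003,0.03,22,0,0,0,0,0.003,0.038,22,0,0,0,0,0.003,0.04,22,0,0,0,0,0.003,0.04,22,0,0,0,0,0.003,0.04,22]'

```text
clock: 7.87
ee_pos: [0.6091, 0.1934, 0.031]
orientation: [[-0.915, -0.404, 0.002], [-0.404, 0.915, 0.001], [-0.002, -0.0, -1.0]]
ft_force: [0.9, -0.3, -3.0]
width: 0.342
```

```bash
python3 -c "
from h import *
s=state();print(s['ee_pos'],s['ft_force'])
go([.6078,.1928,.0285],113.85)"
```

```text
[0.60905841 0.19342463 0.03102907] [ 0.87036383 -0.25542235 -2.99697901]
turn [-0.0002  0.001   0.    ] shift [ 0.0047 -0.0002  0.0084]
```

Request:
jog_arm --steps '[0,0.001,0,0.001,-0.001,0.003,22,0,0.001,0,0.001,-0.001,0.005,22,0,0.001,0,0.001,-0.001,0.007,22,0,0.001,0,0.001,-0.001,0.009,22,0,0.001,0,0.001,-0.001,0.01,22]'

```text
clock: 8.28
ee_pos: [0.609, 0.1931, 0.0285]
orientation: [[-0.915, -0.404, 0.0], [-0.404, 0.915, -0.0], [0.0, -0.0, -1.0]]
ft_force: [-2.9, -1.3, 4.8]
width: 0.337
```

```bash
python3 -c "
from h import *
s=state();print(s['ee_pos'],s['ft_force'],s['ft_torque'])
go([.6078,.1928,.0285],113.85)"
```

```text
[0.60896127 0.19305195 0.02847277] [-2.91829115 -1.33376157  4.81924243] [-0.06534669  0.52935407  0.04256423]
turn [-0.0002 -0.     -0.    ] shift [ 0.0039  0.0008 -0.0001]
```

```bash
python3 - <<'E'
from h import *
s=state();np.save('w9.npy',tool(s));im=read_camera('wrist')
cv2.imwrite('pics/c9.png',cv2.resize(im[130:300,250:390],None,fx=3.5,fy=3.5,interpolation=cv2.INTER_CUBIC)[:,:,::-1])
im=read_camera('side');cv2.imwrite('pics/s9.png',cv2.resize(im[180:250,230:310],None,fx=8,fy=8,interpolation=cv2.INTER_CUBIC)[:,:,::-1])
E
```

```text
(no output)
```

View pics/c9.png

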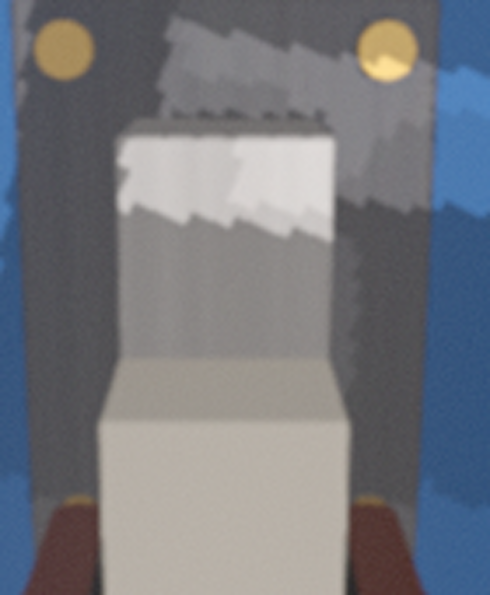

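View pics/s9.png

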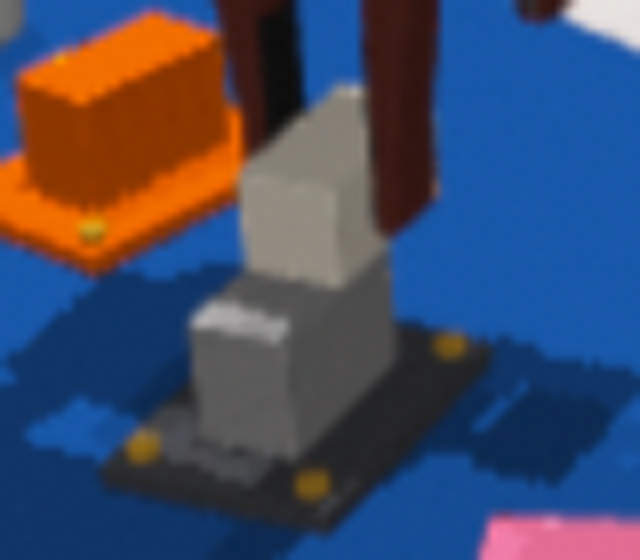

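```bash
python3 - <<'E'
from h import *
T=np.load('w9.npy')
P=onplane(crop([(117,137),(336,137),(119.5,354),(330.5,354),(121,357),(329,357)],(250,130),3.5),.047,'wrist',T);print(((P-T[:3,3])@T[:3,:3]).round(5))
E
```

```text
[[ 0.06087 -0.0144  -0.01852]
 [ 0.06088  0.01541 -0.01853]
 [ 0.03036 -0.01474 -0.01852]
 [ 0.03037  0.01537 -0.01853]
 [ 0.02992 -0.01454 -0.01852]
 [ 0.02993  0.01516 -0.01853]]
```

Request:
jog_arm --steps '[0,0,0,0.005,0,0.002,22,0,0,0,0.013,0,0.002,22,0,0,0,0.022,0,0.002,22,0,0,0,0.031,0,0.002,22,0,0,0,0.04,0,0.002,22,0,0,0,0.049,0,0.002,22,0,0,0,0.058,0,0.002,22,0,0,0,0.067,0,0.002,22,0,0,0,0.075,0,0.002,22,0,0,0,0.08,0,0.002,22,0,0,0,0.08,0,0.002,22]'

```text
clock: 9.3
ee_pos: [0.5875, 0.1834, 0.0285]
orientation: [[-0.915, -0.404, 0.002], [-0.404, 0.915, 0.0], [-0.002, -0.001, -1.0]]
ft_force: [4.0, 1.9, 7.4]
width: 0.34
```

```bash
python3 - <<'E'
from h import *
T=np.load('w9.npy')
s=state();print(s['ee_pos'],s['ft_force'],s['ft_torque'],s['width'],'moved',(s['ee_pos']-T[:3,3])@T[:3,:3])
np.save('w10.npy',tool(s));im=read_camera('wrist')
cv2.imwrite('pics/c10.png',cv2.resize(im[180:300,255:375],None,fx=5,fy=5,interpolation=cv2.INTER_CUBIC)[:,:,::-1])
im=read_camera('side');cv2.imwrite('pics/s10.png',cv2.resize(im[180:250,230:310],None,fx=8,fy=8,interpolation=cv2.INTER_CUBIC)[:,:,::-1])
go([.6,.2,.0285],113.85)
E
```

```text
[0.58745241 0.1834306  0.02846925] [3.95853565 1.87476458 7.42694591] [ 0.30261703 -0.56389411 -0.01454648] 0.33986378050302474 moved [ 2.35624925e-02 -1.03562712e-04  4.24440091e-06]
turn [-0.0002  0.0006 -0.    ] shift [-0.0606  0.0336 -0.    ]
```

View pics/c10.png

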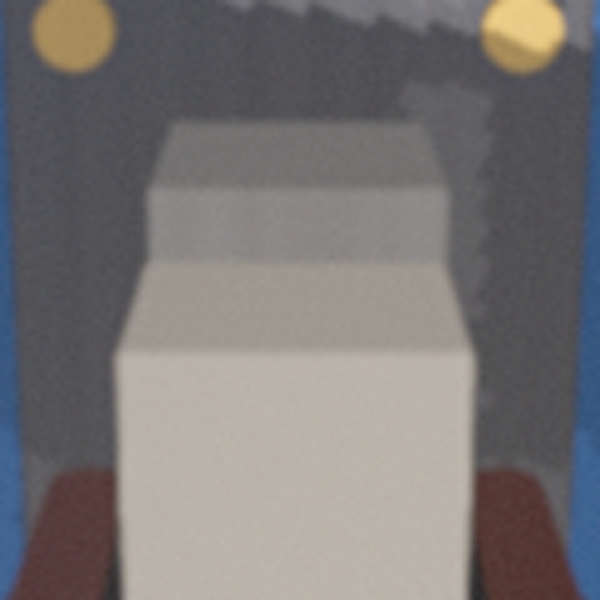

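View pics/s10.png

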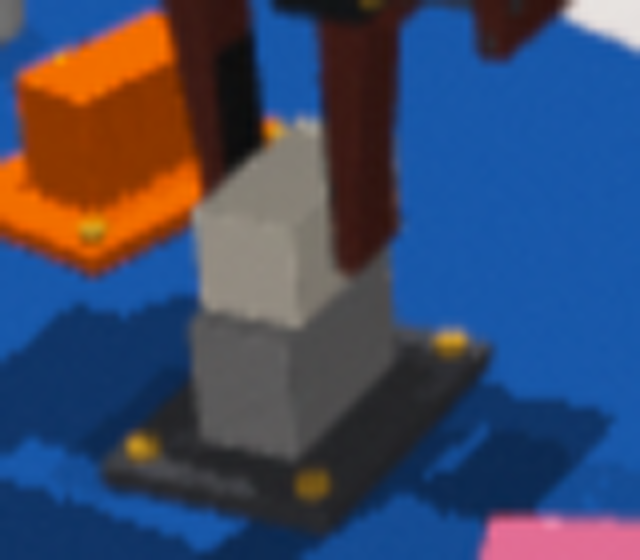

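```bash
python3 - <<'E'
from h import *
T=np.load('w10.npy')
P=onplane(crop([(147,187),(448,187),(149,260),(446,260),(146,263),(444,263)],(255,180),5),.047,'wrist',T);print(((P-T[:3,3])@T[:3,:3]).round(5))
im=cv2.imread('pics/c10.png')
g=im.astype(int)
for r in(200,240,275,300): print(r,[ (x,g[r,x].tolist()) for x in list(range(130,165,5))+list(range(435,470,5))])
E
```

```text
[[ 0.03741 -0.01447 -0.01859]
 [ 0.03742  0.01526 -0.0186 ]
 [ 0.02995 -0.01444 -0.01857]
 [ 0.02997  0.01524 -0.01859]
 [ 0.02964 -0.01475 -0.01857]
 [ 0.02966  0.01504 -0.01859]]
200 [(130, [86, 83, 82]), (135, [85, 79, 79]), (140, [88, 84, 85]), (145, [102, 101, 103]), (150, [122, 122, 126]), (155, [136, 137, 140]), (160, [138, 139, 142]), (435, [136, 138, 142]), (440, [136, 136, 140]), (445, [128, 128, 131]), (450, [111, 110, 113]), (455, [101, 99, 100]), (460, [97, 96, 97]), (465, [98, 97, 96])]
240 [(130, [85, 82, 82]), (135, [84, 81, 82]), (140, [85, 82, 83]), (145, [97, 94, 96]), (150, [120, 119, 122]), (155, [134, 137, 139]), (160, [136, 137, 140]), (435, [136, 137, 141]), (440, [133, 135, 137]), (445, [122, 123, 126]), (450, [108, 107, 110]), (455, [100, 98, 98]), (460, [101, 98, 98]), (465, [99, 97, 99])]
275 [(130, [85, 80, 80]), (135, [89, 85, 87]), (140, [108, 111, 115]), (145, [133, 140, 145]), (150, [144, 151, 158]), (155, [145, 153, 160]), (160, [143, 152, 158]), (435, [143, 153, 159]), (440, [142, 151, 158]), (445, [132, 140, 146]), (450, [114, 115, 120]), (455, [100, 98, 99]), (460, [97, 94, 95]), (465, [98, 95, 97])]
300 [(130, [96, 96, 99]), (135, [120, 124, 129]), (140, [139, 145, 152]), (145, [145, 153, 159]), (150, [144, 153, 158]), (155, [142, 151, 158]), (160, [144, 152, 158]), (435, [146, 154, 160]), (440, [146, 153, 159]), (445, [146, 153, 159]), (450, [140, 149, 155]), (455, [125, 130, 135]), (460, [105, 105, 109]), (465, [97, 93, 97])]
```

Request:
jog_arm --steps '[0,0,0,0.006,0.001,0.002,22,0,0,0,0.013,0.001,0.002,22,0,0,0,0.019,0.001,0.002,22,0,0,0,0.023,0.001,0.002,22,0,0,0,0.024,0.001,0.002,22,0,0,0,0.024,0.001,0.002,22]'

```text
clock: 9.9
ee_pos: [0.5815, 0.181, 0.0285]
orientation: [[-0.915, -0.404, 0.003], [-0.404, 0.915, 0.001], [-0.003, -0.001, -1.0]]
ft_force: [3.9, 1.4, 6.3]
width: 0.339
```

```bash
python3 - <<'E'
from h import *
T=np.load('w10.npy')
s=state();print(s['ee_pos'],s['ft_force'],s['ft_torque'],s['width'],'moved',(s['ee_pos']-T[:3,3])@T[:3,:3])
np.save('w11.npy',tool(s));im=read_camera('wrist')
cv2.imwrite('pics/c11.png',cv2.resize(im[200:300,255:375],None,fx=6,fy=6,interpolation=cv2.INTER_CUBIC)[:,:,::-1])
im=read_camera('side');cv2.imwrite('pics/s11.png',cv2.resize(im[180:250,230:310],None,fx=8,fy=8,interpolation=cv2.INTER_CUBIC)[:,:,::-1])
go([.6,.2,.0285],113.85)
E
```

```text
[0.58148124 0.18099153 0.02852388] [3.89767804 1.41950333 6.28651929] [ 0.35981681 -0.60171705  0.00245724] 0.3386310788715615 moved [ 6.44740952e-03  1.82841214e-04 -6.53754701e-05]
turn [-0.0004  0.0015 -0.    ] shift [-0.0821  0.0331  0.0003]
```

View pics/c11.png

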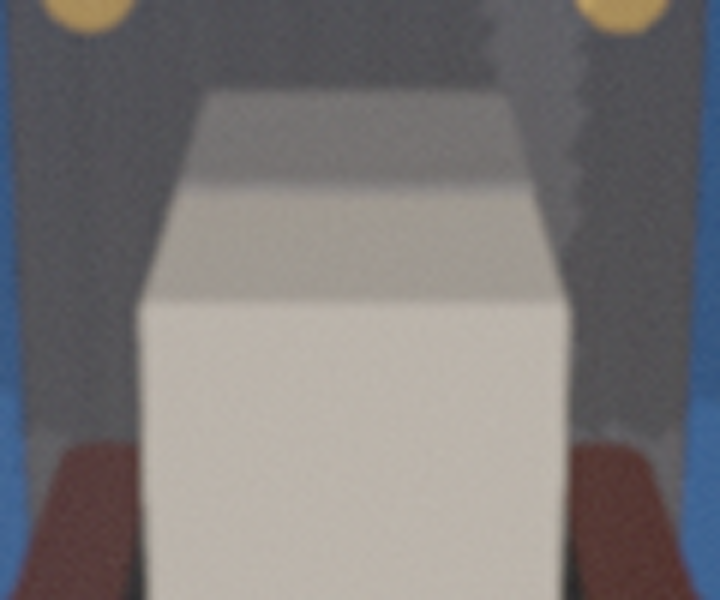

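View pics/s11.png

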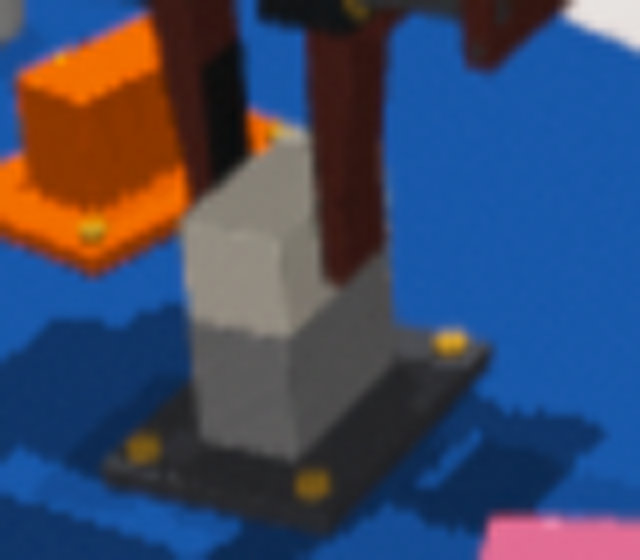

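```bash
python3 - <<'E'
from h import *
a=cv2.imread('pics/c11.png').astype(float)
p=a[:,250:460].mean(1)
for r in range(160,215,3): print(r,p[r].round(0))
b=cv2.imread('pics/c10.png').astype(float)[:,200:390].mean(1)
print([ (r,b[r].round(0).tolist()) for r in list(range(175,200,4))+list(range(250,280,4))])
T=np.load('w11.npy')
P=onplane(crop([(350,r) for r in(176,180,184,188,192)],(255,200),6),.047,'wrist',T);print(((P-T[:3,3])@T[:3,:3]).round(5)[:,0])
E
```

```text
160 [114. 115. 118.]
163 [113. 114. 118.]
166 [113. 114. 117.]
169 [113. 114. 117.]
172 [113. 115. 118.]
175 [114. 116. 119.]
178 [118. 119. 122.]
181 [121. 122. 125.]
184 [126. 128. 131.]
187 [130. 131. 135.]
190 [135. 137. 141.]
193 [137. 141. 145.]
196 [140. 145. 151.]
199 [142. 148. 154.]
202 [144. 151. 158.]
205 [144. 152. 158.]
208 [144. 153. 159.]
211 [144. 152. 159.]
214 [144. 152. 159.]
[(175, [113.0, 113.0, 117.0]), (179, [113.0, 113.0, 117.0]), (183, [115.0, 116.0, 119.0]), (187, [121.0, 122.0, 126.0]), (191, [129.0, 130.0, 134.0]), (195, [134.0, 135.0, 139.0]), (199, [135.0, 136.0, 140.0]), (250, [134.0, 136.0, 139.0]), (254, [134.0, 136.0, 140.0]), (258, [136.0, 138.0, 142.0]), (262, [138.0, 143.0, 148.0]), (266, [141.0, 148.0, 154.0]), (270, [143.0, 151.0, 158.0]), (274, [144.0, 152.0, 158.0]), (278, [144.0, 152.0, 158.0])]
[0.03134 0.031   0.03065 0.03031 0.02997]
```

Request:
jog_arm --steps '[0,0.001,0,0.002,0.0005,0.002,22,0,0.0015,0,0.004,0.0005,0.002,22,0,0.0015,0,0.005,0.0005,0.002,22,0,0.0015,0,0.005,0.0005,0.002,22,0,0.0015,0,0.005,0.0005,0.002,22]'

```text
clock: 10.42
ee_pos: [0.5808, 0.1807, 0.0285]
orientation: [[-0.915, -0.404, 0.002], [-0.404, 0.915, -0.0], [-0.002, -0.001, -1.0]]
ft_force: [3.9, 1.6, 5.5]
width: 0.333
```

```bash
cat >chk.py <<'E'
from h import *
import sys
n=sys.argv[1]
T=np.load('w10.npy')
s=state();print(s['ee_pos'],s['ft_force'],s['ft_torque'],s['width'],'moved',(s['ee_pos']-T[:3,3])@T[:3,:3])
np.save(f'w{n}.npy',tool(s));im=read_camera('wrist')
c=cv2.resize(im[200:300,255:375],None,fx=6,fy=6,interpolation=cv2.INTER_CUBIC)[:,:,::-1];cv2.imwrite(f'pics/c{n}.png',c)
print(c[:,250:460,1].mean(1).round(0)[160:220:3])
im=read_camera('side');cv2.imwrite(f'pics/s{n}.png',cv2.resize(im[180:250,230:310],None,fx=8,fy=8,interpolation=cv2.INTER_CUBIC)[:,:,::-1])
go([.6,.2,.0285],113.85)
E
python3 chk.py 12
```

```text
[0.58083436 0.18071596 0.02848069] [3.94095951 1.64107202 5.49665742] [ 0.3560987  -0.67976363 -0.02468083] 0.3334201004084068 moved [ 7.15055610e-03  1.92302539e-04 -2.33569470e-05]
[115. 115. 115. 115. 115. 114. 114. 114. 117. 121. 129. 135. 143. 148.
 152. 152. 153. 152. 152. 152.]
turn [-0.0005  0.001  -0.0001] shift [-0.0844  0.0331  0.0001]
```

View pics/c12.png

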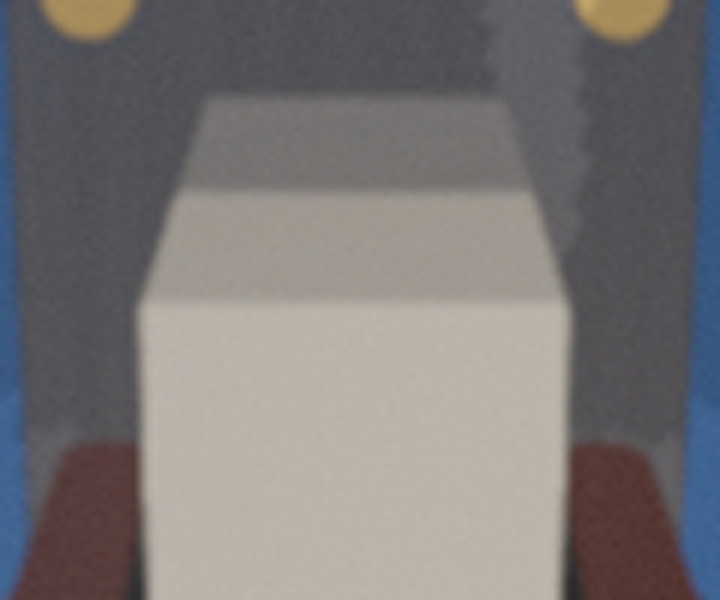

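Request:
jog_arm --steps '[0,0.001,0,0.002,0.0005,0.002,22,0,0.001,0,0.0037,0.0005,0.002,22,0,0.001,0,0.0037,0.0005,0.002,22,0,0.001,0,0.0037,0.0005,0.002,22]'

```text
clock: 10.85
ee_pos: [0.5806, 0.1806, 0.0285]
orientation: [[-0.915, -0.404, 0.002], [-0.404, 0.915, -0.0], [-0.002, -0.001, -1.0]]
ft_force: [4.6, 2.3, 5.7]
width: 0.336
```

```bash
python3 chk.py 13
```

```text
[0.58059696 0.18059614 0.02849304] [4.58440475 2.3252461  5.71533395] [ 0.37372754 -0.61293902  0.00601354] 0.3357611585353932 moved [ 7.41610746e-03  1.78675935e-04 -3.61319462e-05]
[115. 115. 115. 115. 115. 114. 114. 114. 115. 117. 124. 131. 139. 145.
 151. 152. 153. 153. 152. 153.]
turn [-0.0006  0.0009 -0.0001] shift [-0.0853  0.0331  0.0002]
```

View pics/s13.png

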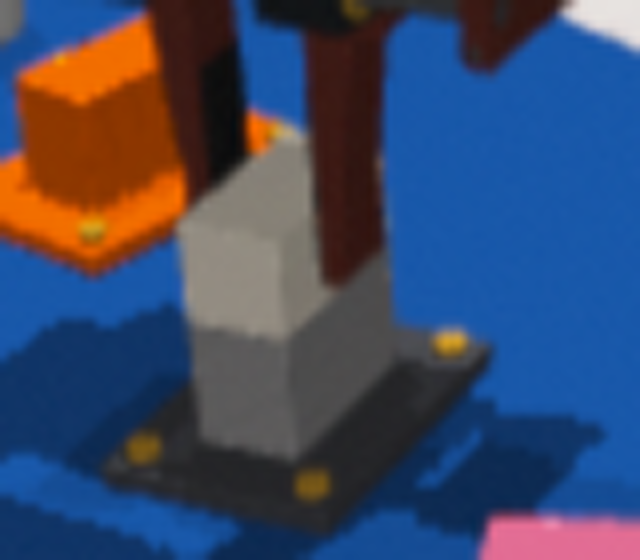

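View pics/c13.png

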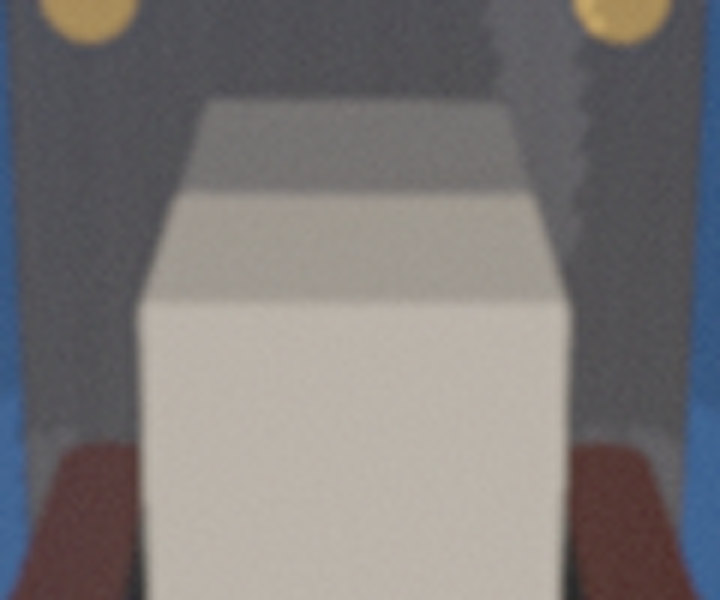

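Request:
jog_arm --steps '[0,0,0,0.0005,0,0.0005,22,0,0,0,0.0005,0,0.0005,22,0,0,0,0.0005,0,0.0005,22]'

```text
clock: 11.2
ee_pos: [0.5804, 0.1805, 0.0285]
orientation: [[-0.915, -0.404, 0.002], [-0.404, 0.915, -0.0], [-0.002, -0.001, -1.0]]
ft_force: [2.1, 0.8, 5.3]
width: 0.343
```

```bash
python3 chk.py 14
```

```text
[0.58038569 0.18049796 0.02848751] [2.11410169 0.83439264 5.27527706] [ 0.29217162 -0.36084987 -0.01647758] 0.34273539876748443 moved [ 7.64904005e-03  1.74271610e-04 -3.09861648e-05]
[115. 115. 115. 115. 115. 114. 114. 114. 115. 116. 122. 128. 138. 145.
 150. 152. 153. 153. 153. 152.]
turn [-0.0006  0.0009 -0.0001] shift [-0.0862  0.0331  0.    ]
```

Request:
jog_arm --steps '[0,0,0,0,0,0,32,0,0,0,0,0,0,40,0,0,0,0,0,0,50,0,0,0,0,0,0,60,0,0,0,0,0,0,60,0,0,0,0,0,0,60]'

```text
clock: 11.8
ee_pos: [0.5799, 0.1804, 0.0282]
orientation: [[-0.915, -0.404, 0.001], [-0.404, 0.915, -0.001], [-0.001, -0.001, -1.0]]
ft_force: [0.3, 0.2, 1.1]
width: 0.673
```

```bash
python3 chk.py 15
```

```text
[0.57993925 0.18035421 0.02818511] [0.31090791 0.1777986  1.07767381] [ 0.06987965  0.02854504 -0.01670622] 0.6730137606001118 moved [0.00811599 0.00022342 0.00027062]
[113. 113. 113. 113. 113. 113. 113. 112. 112. 112. 113. 115. 121. 128.
 137. 143. 149. 150. 150. 150.]
turn [-0.0006  0.0007 -0.0001] shift [-0.0868  0.033  -0.0004]
```

View pics/c15.png

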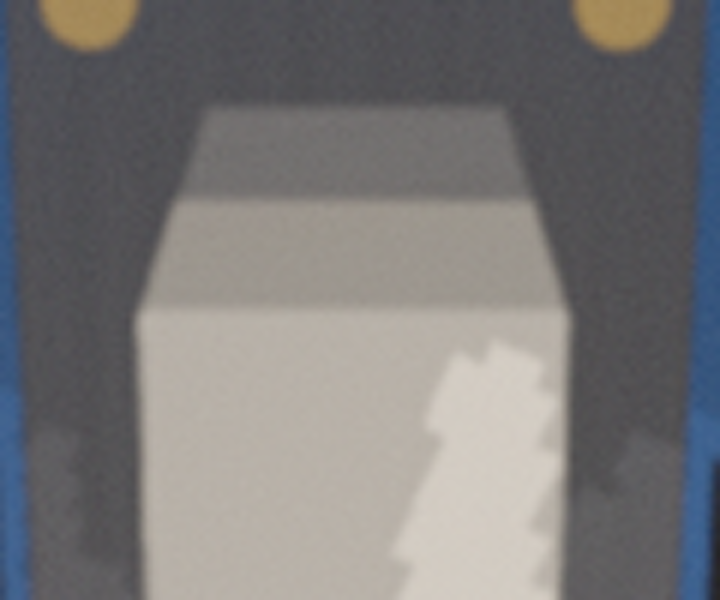

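View pics/s15.png

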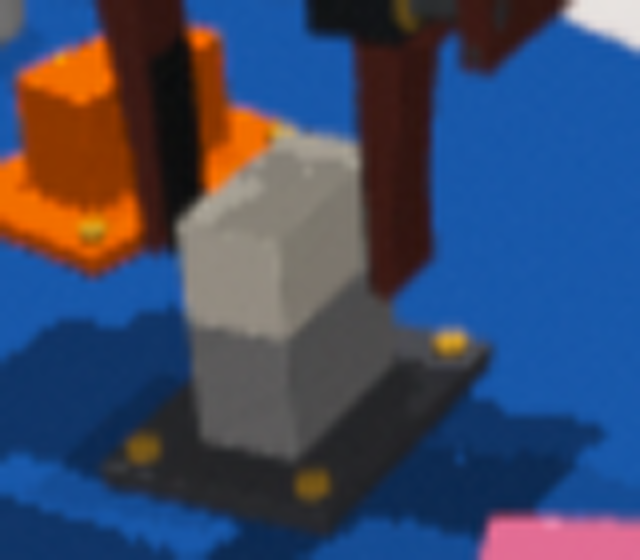

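Request:
jog_arm --steps '[0,0,0,0,0,-0.04,60,0,0,0,0,0,-0.12,60,0,0,0,0,0,-0.22,60,0,0,0,0,0,-0.32,60,0,0,0,-0.05,0,-0.42,60,0,0,0,-0.12,0,-0.46,60,0,0,0,-0.18,0,-0.48,60,0,0,0,-0.2,0,-0.48,60,0,0,0,-0.2,0,-0.48,60,0,0,0,-0.2,0,-0.48,60]'

```text
clock: 12.73
ee_pos: [0.6336, 0.2043, 0.1716]
orientation: [[-0.915, -0.404, -0.0], [-0.404, 0.915, -0.001], [0.001, -0.001, -1.0]]
ft_force: [-0.9, 0.6, 1.3]
width: 0.684
```

```bash
python3 - <<'E'
from h import *
s=state();print(s['ee_pos'],s['ft_force'],s['clock'])
T=tool(s);np.save('w16.npy',T);im=read_camera('wrist');cv2.imwrite('pics/w16.png',im[:,:,::-1])
c=proj([[.5803,.1806,.06]],'wrist',T)[0].astype(int);print(c)
x0,y0=c[0]-50,c[1]-50;print(x0,y0)
cv2.imwrite('pics/c16.png',cv2.resize(im[y0:y0+100,x0:x0+100],None,fx=6,fy=6,interpolation=cv2.INTER_CUBIC)[:,:,::-1])
im=read_camera('side');cv2.imwrite('pics/s16.png',cv2.resize(im[180:250,230:310],None,fx=8,fy=8,interpolation=cv2.INTER_CUBIC)[:,:,::-1])
im=read_camera('top');cv2.imwrite('pics/t16.png',im[:,:,::-1])
cv2.imwrite('pics/t16c.png',cv2.resize(im[200:260,205:265],None,fx=10,fy=10,interpolation=cv2.INTER_CUBIC)[:,:,::-1])
E
```

```text
[0.6335693  0.20434376 0.17158781] [-0.88630441  0.59830224  1.28255562] 12.7333
[313 159]
263 109
```

View pics/c16.png

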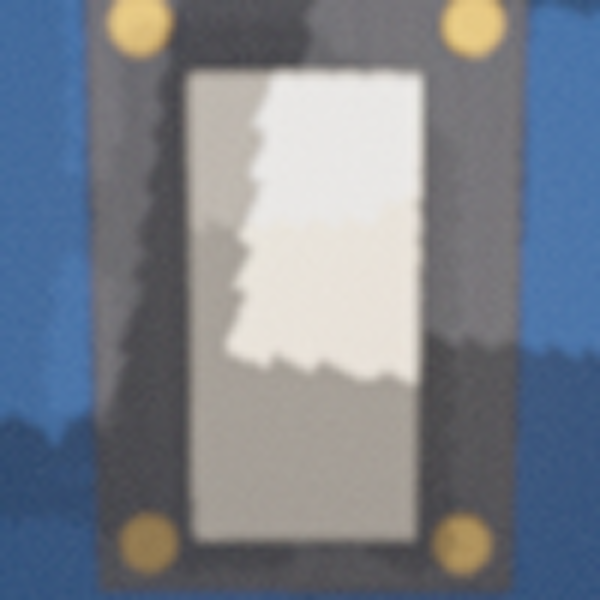

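View pics/s16.png

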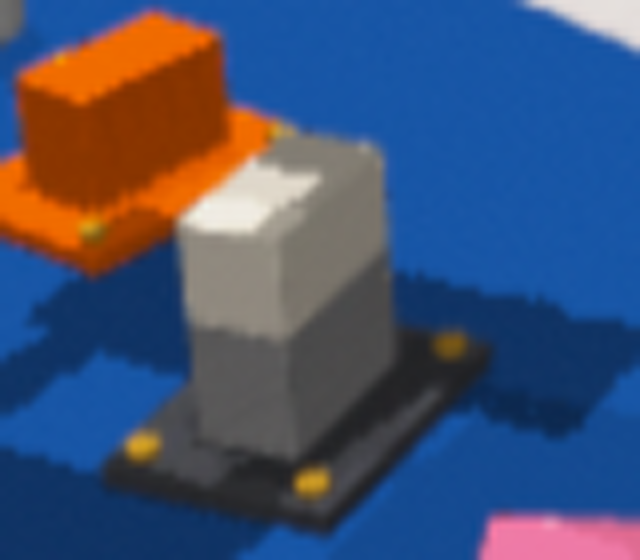

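View pics/t16.png

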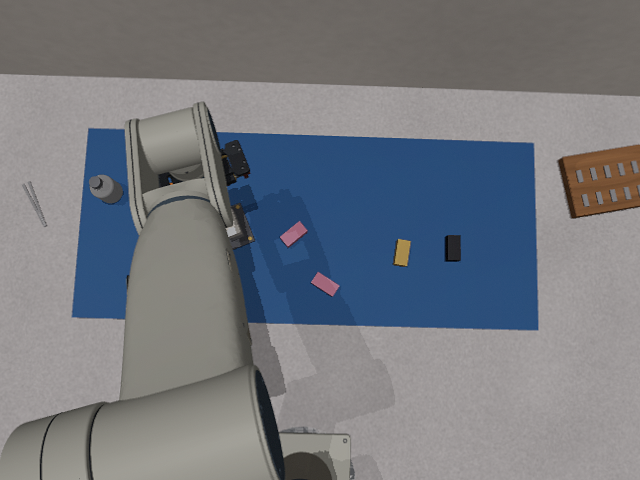

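```bash
python3 - <<'E'
from h import *
T=np.load('w16.npy')
w=crop([(188,70),(424,70),(417,541),(194,541)],(263,109),6)
a=fit(w,.077,'wrist',T);print(a)
P=onplane(crop([(141,24),(473,24),(463,545),(149,543)],(263,109),6),.013,'wrist',T);r=rect(P);print(r)
d=np.append(a[0]-r[0][:2],0);print((d@T[:3,:3]).round(5))
E
```

```text
(array([0.58024913, 0.18076044]), np.float64(23.799119798575628), np.float64(0.00039218838908963857))
(array([0.58062581, 0.18096294, 0.013     ]), np.float64(23.742538711701044), np.float64(113.66852398445504), np.float64(0.0818887283254566), np.float64(0.05194074281373401))
[ 4.3e-04 -3.0e-05  0.0e+00]
```

```bash
python3 -c "
from plant import *
print(state()['joint_vel'].round(3));print(close_job())"
```

```text
[ 0.001 -0.001 -0.007  0.    -0.002 -0.001]
the job is handed in; nothing more can be done
None
```

I wrung the white block onto the steel master and handed the job in at about 12.9 s. I set it down flat and in line, about half overlapping (31 mm off along the length). I then slid it along the face under light pressure (under 10 N measured) until flush, let go and lifted clear.

**Final checks:**
- **Sideways:** 0.03 mm between the block and the master's screw pattern.
- **Angle:** within about 0.1°.
- **Lengthwise:** the wrist picture put the block about 0.4 mm too far along. The close-up edge view and the arm's reading looked flush to about 0.1–0.2 mm. A difference of 0.4 mm is within the camera's accuracy, so I left it.
- **Other blocks:** the brass and dark blocks look unmoved in the last top picture.

**What disagreed:** the real fingertips end about 26 mm short of the stated tool point. My first grip therefore closed on air above the block without touching it. I saw this in the pictures and by the 20 mm opening, then gripped again 24 mm lower, and it held at 30 mm.

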